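Reset and restart a tripped bead kiln through its sunken buttons

TASK

The bead kiln has tripped. On its control box, reach the closed fingertips into the well of the sunken red reset button and press it fully down so that it stays in; then reach into the well of the sunken green start button, press it fully down, and let it spring back. Do not press the white button between them, do not pick up or tip the box or push it out of its place, and leave the other things on the bench alone.

Things in the scene. Friction and masses are not known exactly. Their poses are not given: they have to be found in the camera images.
- control_box: loose kiln control box, dark grey over black, 104 (x) by 214 (y) by 55 mm high, 0.64 to 0.96 kg. Origin: centre of its underside; z up. In its top three round wells, 50 mm wide, 30 mm deep, at x = +12 mm, y = +64 (red), 0 (white), -64 mm (green); in each a round button 30 mm wide, its top 20 mm below the mouth. Tab of each button's colour beside its well (+x), dark display at -x.
- reset (a joint): travel of the red button, m: 0 = up, 0.007 = fully down (top 28 mm above the bench, still 3 mm proud of the well floor). It has popped up (starts 0 to 1.5 mm down); it slides down against about 3.5 N of friction and stays where it is pushed.
- reset_top (a point): centre of the red button's top face (moves with it), in the well at y = +64 mm of the box; 35 mm above the bench (20 mm below the well's mouth) when up. Well 50 mm, button 30 mm wide.
- erase (a joint): travel of the white button, m: 0 = up, 0.007 = fully down (top 28 mm above the bench, still 3 mm proud of the well floor). Sprung like the green one. Must not be pressed.
- erase_top (a point): centre of the white button's top face (moves with it), in the well at y = 0 of the box; 35 mm above the bench (20 mm below the well's mouth) when up. Well 50 mm, button 30 mm wide.
- start (a joint): travel of the green button, m: 0 = up, 0.007 = fully down (top 28 mm above the bench, still 3 mm proud of the well floor). Sprung: about 1.5 N to begin, 4.5 N fully down; comes back up when let go.
- start_top (a point): centre of the green button's top face (moves with it), in the well at y = -64 mm of the box; 35 mm above the bench (20 mm below the well's mouth) when up. Well 50 mm, button 30 mm wide.
- bead_press: brass bead press tool: 45 x 45 x 22 mm brass block with a dark wooden knob (22 mm wide) on top, 48 mm high in all; stands beside the control box. Origin: centre of its underside. Bystander.
- frit_jar: small glass-frit jar with orange cap, 48 mm wide, 60 mm high; stands beside the control box, on its display side. Origin: centre of its underside. Bystander.
- mandrel_stand: pale wooden block 90 x 120 x 30 mm carrying twelve upright thin steel rods, up to 190 mm high. Origin: centre of its underside. Bystander.
- mug: white ceramic mug, 80 mm wide, 90 mm high. Origin: centre of its underside. Bystander.
Things that resemble listed ones, but are neither listed nor needed, are in the scene too. Several things have the shape of the control_box; the one meant has the colours described above.

How it is judged (in metres and radians):
On the way, in this order (a step that is already met when the one before it is completed fails the run):
1. the red reset button is fully down (value of joint reset above 0.0055 m), for 0.1 s.
2. then the green start button is fully down (value of joint start above 0.0055 m), for 0.1 s.
At the end, for the whole second after the job is handed in: the red button is still in (at least 5 of 7 mm down), the green and white ones are up (within 1.5 mm), the box stands flat, still and within 30 mm of its start, and the other things within 30 mm of theirs (value of joint reset above 0.005 m and value of joint each of start, erase below 0.0015 m and distance of each of control_box, bead_press, frit_jar, mandrel_stand, mug from where it was at the start of the episode below 0.03 m and angle between control_box's own z axis and vertical below 0.05 rad and linear speed of control_box below 0.01 m/s); the robot touches nothing.
It fails at once if the white button is pressed (2.5 mm or more) (value of joint erase above 0.0025 m).
It fails at once if the green button is pressed (3 mm or more) before the red one is in (value of joint start above 0.003 m and value of joint reset below 0.005 m).
It fails at once if the control box is lifted (10 mm), tipped (about 9 degrees) or pushed away (40 mm) (height (world z) of control_box above 0.01 m or angle between control_box's own z axis and vertical above 0.15 rad or distance of control_box from where it was at the start of the episode above 0.04 m).
It fails at once if another thing on the bench is knocked, lifted or carried (30 mm or more) (distance of any of bead_press, frit_jar, mandrel_stand, mug from where it was at the start of the episode above 0.03 m).
It also fails if it takes over 37 s, if anything falls off the work surface, if the arm or the gripper's body presses on something with over 40 N, if the wrist force passes 120 N, or if a joint passes its speed limit or range.

ROBOT

A 6-joint arm with a two-finger parallel gripper is mounted at the origin on the work surface. World frame = base frame: x ahead of the robot, y to its left, z up, the work surface at z = 0. Lengths are in mm, angles in rad, forces in N, time in s.
With the tool pointing down it reaches from about 350 to 875 mm from the base axis. Payload 4.2 kg.
Tool frame: the origin (TCP) lies between the finger pads; the fingertips stand 25 mm ahead of it and the grasp point (between the pads) lies 6 mm ahead of it; z points along the fingers, y is the line along which they close (so a half turn about z gives the same grasp; the last joint's range is limited). The gripper opens to 85 mm and grips with 20 to 120 N. Pads are 22 mm wide; open, the fingers measure 114 mm over their backs; the gripper's body (76 mm by 85 mm) begins 54 mm behind the grasp point. The pads swing forward as they close: fully open they stand 13 mm farther back than shut.
Start: joints at [-0.917, 0.385, 0.008, 0, -1.194, -0.259], TCP at [240.403, -576.893, 256.312] pointing down, gripper open.
Joint ranges: [-3.14, 3.14], [-1.21, 2.06], [-1.07, 1.41], [-3.16, 2.05], [-2.99, -0.16], [-3.1, 3.1]. Speed limits (rad/s): [2.79, 2.79, 3.14, 3.14, 3.14, 3.14].

INTERFACE

Orientations are given as a unit quaternion [x, y, z, w].
In Python, from bench import read_state, imaging, workorder, nets gives the robot as it stands.
- The arm moves only by the tool apply_moves, never from a script. Its argument "rows" is a list of rows, each an object with "hand": the opening, from -1 (shut) to 1 (fully open); "delta_pos": the shift along the tool's x, y, z in mm, a list of three; "yaw": the turn about the tool's z in rad. A call has 1 to 12 rows; each row is the pose to reach, as a shift and turn from the pose commanded when the call began, along the tool's axes at that moment; what a row does not reach only later rows make up. A row lasts 1/12 s, in which the tool goes at most 41.7 mm and 7.16 degrees, less where a joint would pass 70% of its speed; a pose out of reach is approached as far as the arm can. A call with a gripper value outside its range is refused whole. The fingers move at their own pace and stop on an object; the grip force is fixed at half the most. Time passes only in rows, so rows that repeat a pose let the fingers close. It gives the time, the measured TCP pose, the force, the opening and the grip force at its end, in the units of the state.
- read_state(): the state, without advancing time (a new reading comes with each control period).
- imaging.get_image(name): name is "side" or "top" or "wrist"; returns a dict with "pixels" (480x640x3 uint8, red, green, blue), "fx", "fy", "cx", "cy" (pixels), "xyz" and "rotation" of the camera in the world. Camera axes: x right, y down, z forward; pixel columns grow to the right and rows downward; lengths in mm; the calibration is good to about 2 mm. The wrist camera is an equidistant fisheye: a pixel r from the principal point sees the ray r / f radians off the axis. A picture is of the moment at which its call begins. There is no depth.
- workorder.job_done(): hands the job in; it is judged then, once.
Trained networks look in the newest picture that a camera, given by its name, has taken for a name from the list of things; names that differ only in an ending like _2 or _b are one class to them, and where a whole thing is asked for, a point or a joint stands for the part that bears it (a point fixed in the world has none). Each returns a list of dicts, best first, with "score" (0 to 1); they miss things now and then, are a little off and sometimes report something else, mostly with a low value. They report only what shows in the picture. A call takes as long as a camera call. They do not tell look-alikes from the thing itself.
- nets.find_in(camera, query): "location" ([row, column] in pixels, amid what is visible of it).
- nets.pinpoint(camera, query): "location" ([row, column] in pixels: a listed point, or the origin of a listed thing).
The state is a dict: "clock": time; "joints": joint angles; "joint_vel": joint speeds; "joint_efforts": joint torques, N m; "position": TCP position; "ee_rot": TCP orientation; "contact_force": force on the tool from outside, world axes, zero at the start; "wrist_torque": the same for the moment, N m; "gripper_width": finger opening in mm; "grasp_force": force on a finger pad.
Only numpy, scipy, OpenCV 4.12 (cv2) and the standard library are available. Lean on these libraries where they do the work, as an engineer would, in place of code of your own. Each camera call takes 0.05 s, during which the arm holds its last target. There are 200 camera calls.

## Working session

There is one attempt and no reset: what is moved stays moved. The work goes in short steps, Python scripts to look and compute and a tool call to move; the robot and the scene stay as the last step left them, time stands still between calls to the robot, and variables do not carry over. Pictures are saved under pics/ and viewed, at most 10 in all, crops included, and the job is handed in when it is done.

Besides the shell and the picture viewer there is one more tool, called after "Request:" by a JSON object that holds its "api" and its "payload", one argument or row to a line. apply_moves: Moves the arm, as the interface text tells. Its arguments: {"type":"object","properties":{"rows":{"type":"array"}},"required":["rows"]}

```bash
mkdir -p pics; cat > h.py <<'E'
import numpy as np, cv2
from bench import read_state, imaging, workorder, nets
def ray(im,rc):
    r,c=rc; x=(c-im['cx'])/im['fx']; y=(r-im['cy'])/im['fy']
    R=np.array(im['rotation']); 
    if R.shape!=(3,3):
        from scipy.spatial.transform import Rotation as Q; R=Q.from_quat(R).as_matrix()
    if im.get('fish'):
        t=np.hypot(x,y); s=np.sin(t)/t if t>1e-9 else 1; d=np.array([x*s,y*s,np.cos(t)])
    else: d=np.array([x,y,1.])
    d=R@d; return np.array(im['xyz'],float),d/np.linalg.norm(d)
def atz(im,rc,z):
    o,d=ray(im,rc); return o+d*(z-o[2])/d[2]
def tri(a,b):
    (o1,d1),(o2,d2)=a,b
    A=np.stack([d1,-d2],1); s=np.linalg.lstsq(A,o2-o1,rcond=None)[0]
    p,q=o1+s[0]*d1,o2+s[1]*d2; return (p+q)/2,np.linalg.norm(p-q)
def get(n):
    im=imaging.get_image(n); im['fish']=n=='wrist'; return im
def save(n,px): cv2.imwrite('pics/'+n+'.png',cv2.cvtColor(np.ascontiguousarray(px),cv2.COLOR_RGB2BGR))
E
python3 - <<'E'
from h import *
s=read_state(); print(s['clock'],s['position'],s['ee_rot'])
ims={n:get(n) for n in('top','side','wrist')}
for n in ims: print(n,ims[n]['xyz'],ims[n]['fx'])
save('a',np.hstack([cv2.resize(ims['top']['pixels'],(400,300)),cv2.resize(ims['side']['pixels'],(400,300))]))
save('top',ims['top']['pixels'])
save('side',ims['side']['pixels'])
save('w',ims['wrist']['pixels'])
for n in('top','side'):
  for q in('control_box','reset_top','erase_top','start_top'):
    for d in nets.pinpoint(n,q)[:4]:
      z=0 if q=='control_box' else 35
      print(n,q,round(d['score'],2),np.round(d['location']),np.round(atz(ims[n],d['location'],z)))
E
```

```text
0.0 [ 240.21397222 -576.41837299  255.23067618] [-1.96040722e-01  9.80595138e-01  1.06641694e-03 -2.70678831e-04]
top [ 350.36725963   13.6890931  1153.34660134] 465.66170280533646
side [-80.41950067 822.83124149 716.92420904] 475.99297401376043
wrist [ 171.17170285 -605.85393242  372.23504496] 371.64829954431775
top control_box 0.92 [330. 463.] [ 273. -327.    0.]
top control_box 0.83 [276. 279.] [412. 121.   0.]
top control_box 0.6 [229. 393.] [ 525. -167.    0.]
top reset_top 0.64 [264. 302.] [437.  63.  35.]
top reset_top 0.57 [337. 499.] [ 256. -401.   35.]
top reset_top 0.52 [247. 414.] [ 475. -210.   35.]
top reset_top 0.4 [166. 317.] [681.  23.  35.]
top erase_top 0.66 [278. 275.] [405. 128.  35.]
top erase_top 0.62 [341. 467.] [ 250. -325.   35.]
top erase_top 0.59 [230. 392.] [ 518. -158.   35.]
top erase_top 0.44 [160. 290.] [696.  88.  35.]
top start_top 0.61 [156. 268.] [709. 143.  35.]
top start_top 0.6 [294. 254.] [368. 177.  35.]
top start_top 0.5 [334. 441.] [ 265. -265.   35.]
top start_top 0.46 [210. 368.] [ 566. -100.   35.]
side control_box 0.87 [288. 321.] [407. 129.   0.]
side control_box 0.87 [223. 458.] [ 263. -332.    0.]
side control_box 0.63 [235. 245.] [698.  77.   0.]
side control_box 0.59 [219. 349.] [ 521. -160.    0.]
side reset_top 0.51 [220. 348.] [ 488. -106.   35.]
side reset_top 0.37 [259. 333.] [423.  60.  35.]
side erase_top 0.53 [273. 322.] [413. 120.  35.]
side start_top 0.42 [293. 320.] [375. 181.  35.]
```

View pics/top.png

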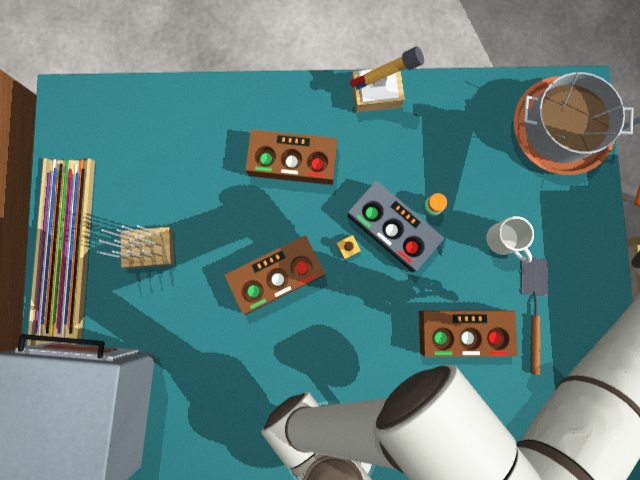

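View pics/side.png

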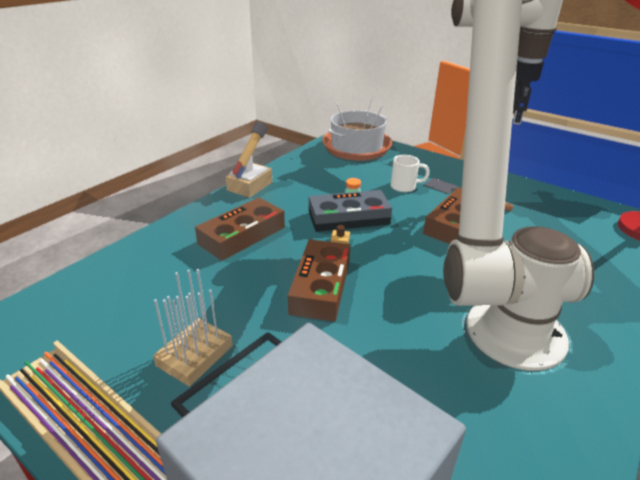

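The four box-shaped candidates in the top view are at about (155,290), (230,392), (277,277) and (335,467). Only the one at (230,392) is dark grey over black. It also has the jar on its display side and the brass press beside it; the other three are brown. I'll confirm that in a crop.

```bash
cat >> h.py <<'E'
def blobs(im,mask_of):
    out={}
    hsv=cv2.cvtColor(np.ascontiguousarray(im['pixels']),cv2.COLOR_RGB2HSV)
    return hsv
E
python3 - <<'E'
from h import *
im=get('top'); c=im['pixels'][170:285,335:485]
save('crop',cv2.resize(c,(750,575),interpolation=cv2.INTER_CUBIC))
from scipy.spatial.transform import Rotation as Q
s=read_state(); print(s['clock'],s['position'],Q.from_quat(s['ee_rot']).as_matrix().round(3))
w=get('wrist'); print(np.round(w['rotation'],3), w['cx'],w['cy'])
for q in('bead_press','frit_jar'):
  for n in('top','side'):
    i=get(n)
    for d in nets.pinpoint(n,q)[:2]: print(q,n,d['score'],np.round(atz(i,d['location'],0)))
E
```

```text
0.6 [ 240.417665  -576.8557368  256.3177417] [[-0.923 -0.385  0.   ]
 [-0.385  0.923  0.   ]
 [-0.     0.    -1.   ]]
[0.548 0.823 0.123 0.082] 319.66034018123224 241.15836876687078
bead_press top 0.75 [474. -54.   0.]
bead_press top 0.52 [ 495. -441.    0.]
bead_press side 0.55 [473. -35.   0.]
bead_press side 0.22 [ 591. -273.    0.]
frit_jar side 0.69 [ 585. -267.    0.]
```

View pics/crop.png

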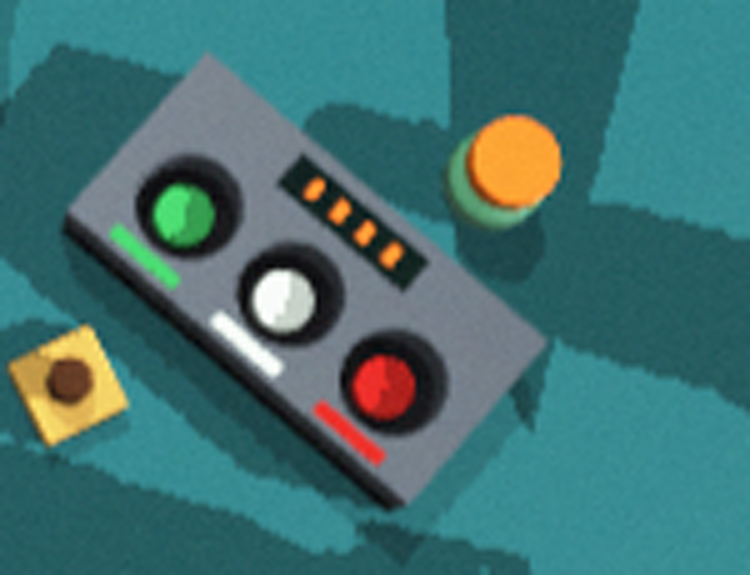

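The crop shows a grey box over black. Its well mouths are at about (189,207) green, (290,295) white and (395,382) red in crop pixels. The jar is at the display side and the press on the tab side, so this is the box meant. I'll move above the red well with the fingers shut.

Request:
{"api": "apply_moves", "payload": {
  "rows": [
    {"hand": -1,"delta_pos": [-30,20,5],"yaw": 0},
    {"hand": -1,"delta_pos": [-60,42,10],"yaw": 0},
    {"hand": -1,"delta_pos": [-92,65,20],"yaw": 0},
    {"hand": -1,"delta_pos": [-125,88,30],"yaw": 0},
    {"hand": -1,"delta_pos": [-158,111,40],"yaw": 0},
    {"hand": -1,"delta_pos": [-191,134,50],"yaw": 0},
    {"hand": -1,"delta_pos": [-224,157,60],"yaw": 0},
    {"hand": -1,"delta_pos": [-257,180,70],"yaw": 0},
    {"hand": -1,"delta_pos": [-290,204,80],"yaw": 0},
    {"hand": -1,"delta_pos": [-322,227,90],"yaw": 0},
    {"hand": -1,"delta_pos": [-346,243,90],"yaw": 0},
    {"hand": -1,"delta_pos": [-359,252,90],"yaw": 0}
  ]
}}

```text
clock: 2.05
position: [476.4, -203.5, 166.0]
ee_rot: [-0.198, 0.98, 0.0, -0.0]
contact_force: [0.9, -0.5, 0.5]
gripper_width: 0.3
grasp_force: 0.0
```

```bash
python3 - <<'E'
from h import *
w=get('wrist'); t=get('top'); save('w2',w['pixels'])
print(read_state()['position'],read_state()['clock'],w['xyz'])
for q in('reset_top','erase_top','start_top'):
  for n,i in(('wrist',w),('top',t)):
    for d in nets.pinpoint(n,q)[:3]:
      print(q,n,round(d['score'],2),np.round(d['location'],1),np.round(atz(i,d['location'],35),1))
E
```

```text
[ 476.47418748 -204.27552998  166.39679744] 2.15 [ 407.32873064 -232.9578809   282.85579083]
reset_top wrist 0.74 [236.4 323.5] [ 473.  -202.3   35. ]
reset_top wrist 0.58 [301.5 600.2] [429.5  62.3  35. ]
reset_top top 0.6 [247.1 414.8] [ 473.7 -211.2   35. ]
reset_top top 0.54 [337.2 496.2] [ 256.3 -394.1   35. ]
erase_top wrist 0.6 [309.9 352.6] [ 517.3 -159.6   35. ]
erase_top top 0.64 [162.4 290.3] [690.1  87.7  35. ]
erase_top top 0.59 [278.6 275.6] [403.9 125.7  35. ]
erase_top top 0.43 [341.2 465.2] [ 248.4 -320.4   35. ]
start_top top 0.7 [292.4 254.6] [372. 176.  35.]
start_top top 0.65 [334.  440.6] [ 266.2 -263.2   35. ]
start_top top 0.47 [157.1 267.3] [704.7 144.5  35. ]
```

View pics/w2.png

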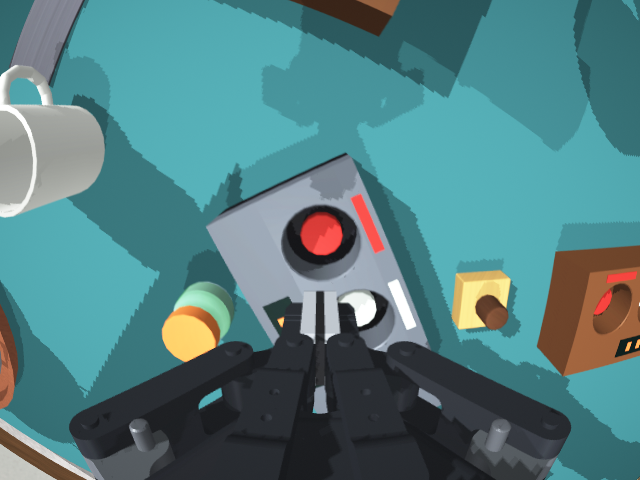

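The wrist view shows the grey box with the red button at (row 234, column 321), inside its well, and the white button behind the fingertips. I'll refine the positions with colour centroids and triangulation.

```bash
cat >> h.py <<'E'
RANGES={'red':[((0,120,90),(8,255,255)),((172,120,90),(180,255,255))],'green':[((55,100,60),(80,255,255))],'white':[((0,0,170),(180,40,255))]}
def blob(im,col,near,rad):
    hsv=cv2.cvtColor(np.ascontiguousarray(im['pixels']),cv2.COLOR_RGB2HSV)
    m=sum(cv2.inRange(hsv,a,b) for a,b in RANGES[col])
    n,l,st,ce=cv2.connectedComponentsWithStats(m)
    k=[(st[i,4],i) for i in range(1,n) if np.hypot(ce[i,0]-near[1],ce[i,1]-near[0])<rad]
    a,i=max(k); p=np.argwhere(l==i)[:,::-1].astype(np.float32)
    (cx,cy),r=cv2.minEnclosingCircle(p)
    return a,ce[i][::-1],(cy,cx),r
E
python3 - <<'E'
from h import *
w=get('wrist'); t=get('top'); s=read_state(); print(s['position'])
for col,tn,wn in(('red',(247,412),(234,321)),('white',(230,392),(309,355)),('green',(212,372),None)):
  b=blob(t,col,tn,6); print(col,'top',b,atz(t,b[1],35).round(1))
  if wn:
    c=blob(w,col,wn,15); print('wrist',c,atz(w,c[1],35).round(1)); 
    p,e=tri(ray(t,b[1]),ray(w,c[1])); print('tri',p.round(1),e.round(1))
E
```

```text
[ 474.39004206 -206.98987499  166.42105759]
red top (np.int32(20), array([251.4, 413. ]), (251.0, 413.0), 3.6056511402130127) [ 463.4 -206.4   35. ]
wrist (np.int32(1431), array([237.03004892, 324.26624738]), (236.875, 324.25), 21.652538299560547) [ 471.3 -205.1   35. ]
tri [ 464.9 -205.3   48.2] 6.4
white top (np.int32(3), array([228., 397.]), (228.0, 397.0), 1.000100016593933) [ 521.2 -170.    35. ]
wrist (np.int32(723), array([309.90456432, 364.12586445]), (310.6666564941406, 360.75), 17.635498046875) [ 512.5 -155.1   35. ]
tri [ 512.3 -163.5   51.4] 14.6Traceback (most recent call last):
  File "<stdin>", line 4, in <module>
  File "h.py", line 31, in blob
    a,i=max(k); p=np.argwhere(l==i)[:,::-1].astype(np.float32)
        ~~~^^^
ValueError: max() iterable argument is empty
```

The arm now hides the box from the top camera, so I'll use the first top picture instead, saved before the arm moved.

```bash
python3 - <<'E'
from h import *
w=get('wrist'); t=get('top'); t['pixels']=cv2.imread('pics/top.png')[:,:,::-1]; s=read_state(); print(s['position'],s['contact_force'])
for col,tn,wn in(('red',(247,412),(234,321)),('white',(230,392),(309,355)),('green',(212,372),None)):
  b=blob(t,col,tn,6); print(col,'top',b,atz(t,b[2],35).round(1))
  if wn:
    c=blob(w,col,wn,15); print('wrist',c,atz(w,c[2],35).round(1)); 
    p,e=tri(ray(t,b[2]),ray(w,c[2])); print('tri',p.round(1),e.round(1))
E
```

```text
[ 474.56350352 -206.76386047  166.4010176 ] [-0.20014812 -0.11304157  0.16718613]
red top (np.int32(129), array([246.94573643, 411.29457364]), (246.92857360839844, 411.21429443359375), 6.328682899475098) [ 474.3 -202.5   35. ]
wrist (np.int32(1422), array([236.8790436 , 324.21729958]), (236.90863037109375, 324.06597900390625), 21.51369285583496) [ 471.4 -205.1   35. ]
tri [ 474.8 -204.2   24.9] 1.4
white top (np.int32(108), array([229.5       , 391.11111111]), (229.4375, 391.171875), 5.855307102203369) [ 517.9 -155.7   35. ]
wrist (np.int32(729), array([309.73251029, 364.0877915 ]), (310.5221252441406, 360.9501953125), 17.725215911865234) [ 514. -157.   35.]
tri [ 517.7 -155.8   29.4] 2.6
green top (np.int32(129), array([212.59689922, 371.08527132]), (212.60714721679688, 371.0714416503906), 6.393352031707764) [ 560.3 -108.1   35. ]
```

Request:
{"api": "apply_moves", "payload": {
  "rows": [
    {"hand": -1,"delta_pos": [1,3,20],"yaw": 0},
    {"hand": -1,"delta_pos": [1,3,45],"yaw": 0},
    {"hand": -1,"delta_pos": [1,3,65],"yaw": 0},
    {"hand": -1,"delta_pos": [1,3,78],"yaw": 0},
    {"hand": -1,"delta_pos": [1,3,80],"yaw": 0},
    {"hand": -1,"delta_pos": [1,3,80],"yaw": 0},
    {"hand": -1,"delta_pos": [1,3,80],"yaw": 0}
  ]
}}

```text
clock: 3.23
position: [473.4, -204.1, 87.0]
ee_rot: [-0.196, 0.981, -0.0, 0.001]
contact_force: [-0.2, -0.1, -0.5]
gripper_width: 0.1
grasp_force: 0.0
```

```bash
python3 - <<'E'
from h import *
w=get('wrist'); save('w3',w['pixels'][150:450,170:470].repeat(2,0).repeat(2,1)); s=read_state(); print(s['position'],s['contact_force'])
c=blob(w,'red',(240,320),80); print('wrist',c,atz(w,c[2],35).round(1))
E
```

```text
[ 473.61488876 -204.06890963   87.35624614] [ 1.04757749  0.06163545 -0.30138935]
wrist (np.int32(2191), array([274.4929256 , 320.19443177]), (279.5845031738281, 320.3873291015625), 30.26627540588379) [ 470.2 -205.3   35. ]
```

View pics/w3.png

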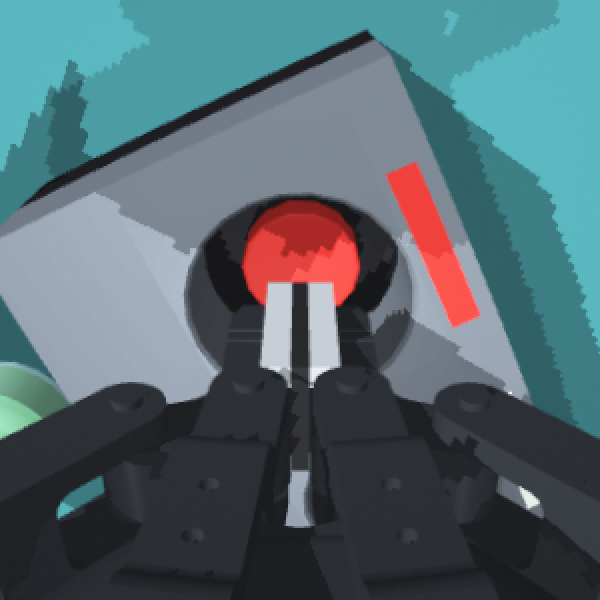

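The fingertips are centred laterally on the well, whose mouth spans columns 262 to 376 with its near edge at about row 246. I'll check the centring along the camera direction using those edges.

```bash
python3 - <<'E'
from h import *
from scipy.spatial.transform import Rotation as Q
w=get('wrist'); s=read_state(); R=Q.from_quat(s['ee_rot']).as_matrix(); p=np.array(s['position'])
for n,rc,z in(('mouth near edge',(246.5,320),55),('left',(293,262),55),('right',(290,376.5),55),('button near',(250,320),34.5),('btn left',(281,292),34.5),('btn right',(281,349.5),34.5)):
  print(n,(R.T@(atz(w,rc,z)-p)).round(1))
E
```

```text
mouth near edge [27.  -0.1 32.4]
left [  5.2 -26.   32.5]
right [ 6.7 25.  32.4]
button near [18.6 -0.1 52.9]
btn left [  2.4 -14.   53. ]
btn right [ 2.4 14.6 53. ]
```

The tip should shift about +2.5 mm along tool x. I'll enter the well and stop just above the button.

Request:
{"api": "apply_moves", "payload": {
  "rows": [
    {"hand": -1,"delta_pos": [2.5,0,0],"yaw": 0},
    {"hand": -1,"delta_pos": [2.5,0,6],"yaw": 0},
    {"hand": -1,"delta_pos": [2.5,0,12],"yaw": 0},
    {"hand": -1,"delta_pos": [2.5,0,18],"yaw": 0},
    {"hand": -1,"delta_pos": [2.5,0,22],"yaw": 0},
    {"hand": -1,"delta_pos": [2.5,0,22],"yaw": 0},
    {"hand": -1,"delta_pos": [2.5,0,22],"yaw": 0}
  ]
}}

```text
clock: 3.92
position: [470.2, -204.8, 63.7]
ee_rot: [-0.196, 0.981, 0.0, -0.001]
contact_force: [0.2, -0.6, 0.2]
gripper_width: 0.1
grasp_force: 0.0
```

Next I'll press slowly, from TCP z ≈ 64 to about 52.

Request:
{"api": "apply_moves", "payload": {
  "rows": [
    {"hand": -1,"delta_pos": [0,0,3],"yaw": 0},
    {"hand": -1,"delta_pos": [0,0,5],"yaw": 0},
    {"hand": -1,"delta_pos": [0,0,7],"yaw": 0},
    {"hand": -1,"delta_pos": [0,0,9],"yaw": 0},
    {"hand": -1,"delta_pos": [0,0,10],"yaw": 0},
    {"hand": -1,"delta_pos": [0,0,11],"yaw": 0},
    {"hand": -1,"delta_pos": [0,0,11],"yaw": 0},
    {"hand": -1,"delta_pos": [0,0,11],"yaw": 0}
  ]
}}

```text
clock: 4.58
position: [470.7, -204.8, 53.3]
ee_rot: [-0.196, 0.981, -0.0, 0.0]
contact_force: [-0.3, -0.2, 1.3]
gripper_width: 0.0
grasp_force: 0.8
```

Request:
{"api": "apply_moves", "payload": {
  "rows": [
    {"hand": -1,"delta_pos": [0,0,1],"yaw": 0},
    {"hand": -1,"delta_pos": [0,0,2],"yaw": 0},
    {"hand": -1,"delta_pos": [0,0,2],"yaw": 0},
    {"hand": -1,"delta_pos": [0,0,2],"yaw": 0}
  ]
}}

```text
clock: 4.92
position: [470.7, -204.8, 53.0]
ee_rot: [-0.197, 0.981, -0.0, 0.0]
contact_force: [-3.7, 3.2, 13.3]
gripper_width: 0.4
grasp_force: 7.0
```

The button has bottomed out: TCP z has stalled at 53.0 (tip at 28 mm) with 13 N. I'll lift out, then travel to the green well.

Request:
{"api": "apply_moves", "payload": {
  "rows": [
    {"hand": -1,"delta_pos": [0,0,-15],"yaw": 0},
    {"hand": -1,"delta_pos": [0,0,-40],"yaw": 0},
    {"hand": -1,"delta_pos": [0,0,-70],"yaw": 0},
    {"hand": -1,"delta_pos": [-10,5,-95],"yaw": 0},
    {"hand": -1,"delta_pos": [-40,19,-105],"yaw": 0},
    {"hand": -1,"delta_pos": [-75,35,-105],"yaw": 0},
    {"hand": -1,"delta_pos": [-105,49,-105],"yaw": 0},
    {"hand": -1,"delta_pos": [-115,54,-105],"yaw": 0},
    {"hand": -1,"delta_pos": [-115,54,-105],"yaw": 0},
    {"hand": -1,"delta_pos": [-115,54,-105],"yaw": 0},
    {"hand": -1,"delta_pos": [-115,54,-105],"yaw": 0}
  ]
}}

```text
clock: 5.83
position: [554.6, -111.3, 155.6]
ee_rot: [-0.196, 0.981, 0.0, -0.001]
contact_force: [-0.5, 0.3, -0.2]
gripper_width: 0.2
grasp_force: 0.0
```

```bash
python3 - <<'E'
from h import *
from scipy.spatial.transform import Rotation as Q
w=get('wrist'); save('w4',w['pixels']); s=read_state(); print(s['clock'],s['position'],s['contact_force'])
R=Q.from_quat(s['ee_rot']).as_matrix(); p=np.array(s['position'])
for q,z in(('reset_top',28),('erase_top',35),('start_top',35)):
  for d in nets.pinpoint('wrist',q)[:3]:
    a=atz(w,d['location'],z); print(q,round(d['score'],2),np.round(d['location']),a.round(1),(R.T@(a-p)).round(1))
E
```

```text
5.8833 [ 554.63955533 -111.51846663  155.82929112] [-0.71529405  0.16723266  0.3617509 ]
reset_top 0.93 [186. 591.] [426.8  73.1  28. ] [ 47.  219.5 128.1]
reset_top 0.89 [ 81. 240.] [ 473.2 -201.6   28. ] [109.6 -52.1 128. ]
erase_top 0.75 [166. 275.] [ 517.1 -158.2   35. ] [ 52.4 -28.8 120.9]
erase_top 0.67 [185. 635.] [402.8 116.2  35. ] [ 52.8 268.4 121.1]
start_top 0.57 [254. 318.] [ 561.2 -110.    35. ] [ -6.8  -1.2 120.8]
```

View pics/w4.png

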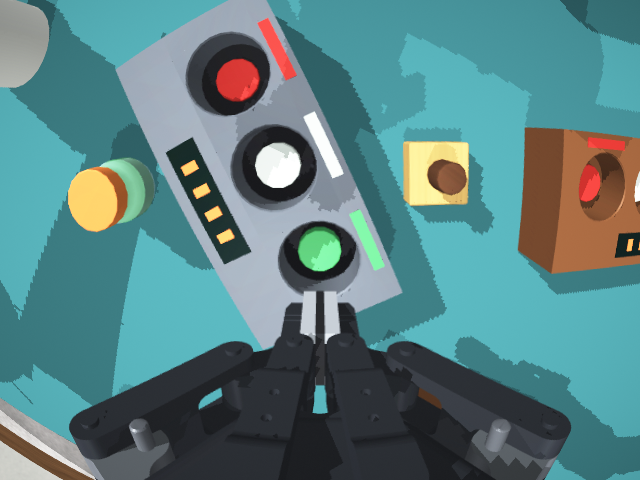

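The wrist view shows the green button at (250,320) just ahead of the fingertips. The red one at (80,238) looks down in its well, and the white at (166,277) is untouched. I'll lower to just above the green well's mouth and refine there.

Request:
{"api": "apply_moves", "payload": {
  "rows": [
    {"hand": -1,"delta_pos": [-3,-1,15],"yaw": 0},
    {"hand": -1,"delta_pos": [-3,-1,38],"yaw": 0},
    {"hand": -1,"delta_pos": [-3,-1,58],"yaw": 0},
    {"hand": -1,"delta_pos": [-3,-1,67],"yaw": 0},
    {"hand": -1,"delta_pos": [-3,-1,68],"yaw": 0},
    {"hand": -1,"delta_pos": [-3,-1,68],"yaw": 0},
    {"hand": -1,"delta_pos": [-3,-1,68],"yaw": 0}
  ]
}}

```text
clock: 6.62
position: [559.8, -110.7, 89.5]
ee_rot: [-0.196, 0.981, -0.0, 0.001]
contact_force: [0.7, -0.2, 0.6]
gripper_width: -0.2
grasp_force: 0.0
```

```bash
python3 - <<'E'
from h import *
from scipy.spatial.transform import Rotation as Q
w=get('wrist'); save('w5',w['pixels'][150:450,170:470].repeat(2,0).repeat(2,1)); s=read_state(); print(s['position'],s['contact_force'])
R=Q.from_quat(s['ee_rot']).as_matrix(); p=np.array(s['position'])
hsv=cv2.cvtColor(w['pixels'],cv2.COLOR_RGB2HSV); m=cv2.inRange(hsv,(50,100,60),(82,255,255))
n,l,st,ce=cv2.connectedComponentsWithStats(m)
for i in range(1,n):
  if st[i,4]>300:
    x,y,ww,h,a=st[i]; print(st[i],[(R.T@(atz(w,rc,35)-p)).round(1)[:2] for rc in((y,ce[i,0]),(ce[i,1],x),(ce[i,1],x+ww))])
E
```

```text
[ 559.92377369 -110.58203946   89.67806342] [ 0.15303281 -0.41719814 -0.46583369]
[ 365  230   46   82 1283] [array([28.4, 32.6]), array([ 7.9, 22.3]), array([ 7.7, 45.9])]
[ 293  249   59   55 2244] [array([18.7,  1.2]), array([  5.8, -13.5]), array([ 5.9, 15.8])]
```

View pics/w5.png

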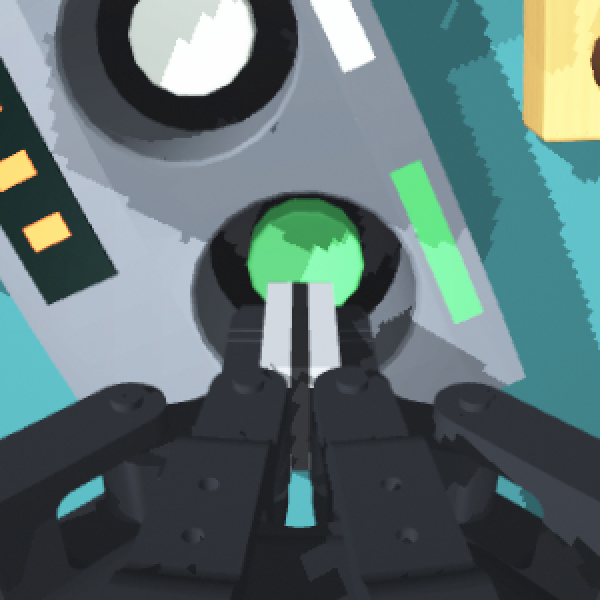

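The view matches the red approach: the button spans columns 293 to 352, with its near edge at row 249. The offset is about +3 in x and +1 in y. Entering the well.

Request:
{"api": "apply_moves", "payload": {
  "rows": [
    {"hand": -1,"delta_pos": [3,1,0],"yaw": 0},
    {"hand": -1,"delta_pos": [3,1,6],"yaw": 0},
    {"hand": -1,"delta_pos": [3,1,12],"yaw": 0},
    {"hand": -1,"delta_pos": [3,1,18],"yaw": 0},
    {"hand": -1,"delta_pos": [3,1,24],"yaw": 0},
    {"hand": -1,"delta_pos": [3,1,24],"yaw": 0},
    {"hand": -1,"delta_pos": [3,1,24],"yaw": 0}
  ]
}}

```text
clock: 7.25
position: [555.5, -110.7, 63.5]
ee_rot: [-0.196, 0.981, 0.0, -0.001]
contact_force: [0.5, -0.6, 0.1]
gripper_width: 0.2
grasp_force: 0.0
```

Request:
{"api": "apply_moves", "payload": {
  "rows": [
    {"hand": -1,"delta_pos": [0,0,3],"yaw": 0},
    {"hand": -1,"delta_pos": [0,0,5],"yaw": 0},
    {"hand": -1,"delta_pos": [0,0,7],"yaw": 0},
    {"hand": -1,"delta_pos": [0,0,9],"yaw": 0},
    {"hand": -1,"delta_pos": [0,0,11],"yaw": 0},
    {"hand": -1,"delta_pos": [0,0,12],"yaw": 0},
    {"hand": -1,"delta_pos": [0,0,13],"yaw": 0},
    {"hand": -1,"delta_pos": [0,0,13],"yaw": 0},
    {"hand": -1,"delta_pos": [0,0,13],"yaw": 0},
    {"hand": -1,"delta_pos": [0,0,13],"yaw": 0}
  ]
}}

```text
clock: 8.08
position: [556.3, -110.7, 53.0]
ee_rot: [-0.196, 0.981, -0.0, 0.001]
contact_force: [-2.8, 1.6, 11.4]
gripper_width: 0.3
grasp_force: 5.6
```

The green button has bottomed out the same way (z 53.0, 11 N), and it was held for several rows. I'll lift out and back off so I can check it.

Request:
{"api": "apply_moves", "payload": {
  "rows": [
    {"hand": -1,"delta_pos": [0,0,-15],"yaw": 0},
    {"hand": -1,"delta_pos": [0,0,-40],"yaw": 0},
    {"hand": -1,"delta_pos": [0,0,-70],"yaw": 0},
    {"hand": -1,"delta_pos": [0,0,-105],"yaw": 0},
    {"hand": -1,"delta_pos": [0,0,-120],"yaw": 0},
    {"hand": -1,"delta_pos": [0,0,-120],"yaw": 0},
    {"hand": -1,"delta_pos": [0,0,-120],"yaw": 0},
    {"hand": -1,"delta_pos": [0,0,-120],"yaw": 0}
  ]
}}

```text
clock: 8.75
position: [554.8, -110.6, 169.9]
ee_rot: [-0.196, 0.981, 0.0, -0.001]
contact_force: [0.0, -0.0, 0.7]
gripper_width: -0.2
grasp_force: 0.0
```

```bash
python3 - <<'E'
from h import *
w=get('wrist'); save('w6',w['pixels']); s=read_state(); print(s['clock'],s['position'],s['contact_force'])
hsv=cv2.cvtColor(w['pixels'],cv2.COLOR_RGB2HSV)
for col,near in(('red',(92,245)),('white',(172,280)),('green',(250,320))):
  b=blob(w,col,near,25); print(col,b[2],b[3],atz(w,b[2],35).round(1))
E
```

```text
8.8 [ 554.77199982 -110.67760787  169.58768659] [0.06270309 0.49305992 0.32394686]
red (81.38646697998047, 240.655517578125) 21.132814407348633 [ 473.3 -202.3   35. ]
white (162.5, 279.0) 21.360109329223633 [ 515.7 -156.8   35. ]
green (242.1376190185547, 318.7431335449219) 21.663326263427734 [ 557.5 -110.2   35. ]
```

View pics/w6.png

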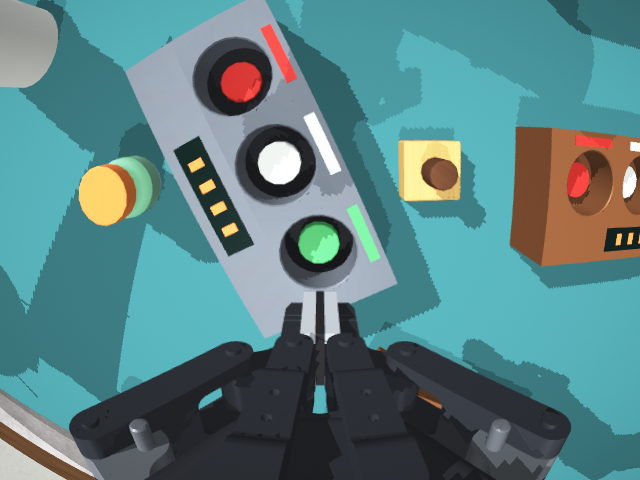

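The red button (81,241) sits deep in its well. The white (162,279) and green (242,319) are up, the box hasn't moved and the fingers are clear.

```bash
python3 -c "
from bench import workorder; print(workorder.job_done())"
```

```text
the job is handed in; nothing more can be done
None
```

I pressed the red reset button fully in and it looks to have stayed there, then pressed the green start button fully down and it sprang back; the white button and everything else on the bench were left alone, and the job is handed in (no verdict was returned).

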